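# Pulse-mix tubes on a block mixer

## Robot

A 6-joint arm with a two-finger parallel gripper is mounted at the origin on the work surface; the furniture and walls round the work are solid. World frame = base frame: x ahead of the robot, y to its left, z up, the work surface at z = 0. Lengths are in m, angles in rad, forces in N, time in s.
With the tool pointing down it reaches from about 0.3 to 0.85 m from the base axis. Payload 4.2 kg.
Tool frame: the origin (TCP) lies between the finger pads; the fingertips stand 17 mm ahead of it and the grasp point (between the pads) lies 2 mm behind it; z points along the fingers, y is the line along which they close (so a half turn about z gives the same grasp; the last joint's range is limited). The gripper opens to 91 mm and grips with 3 to 60 N. Pads are 32 mm wide; open, the fingers measure 118 mm over their backs; the gripper's body (76 mm by 178 mm) begins 60 mm behind the grasp point.
Start: joints at [-1.313, 0.32, 1.565, -0, 1.257, -0.02], TCP at [0.158, -0.553, 0.192] pointing down, gripper open.
Joint ranges: [-3.11, 3.11], [-0.84, 2.01], [0.21, 2.61], [-1.34, 4.49], [0.05, 2.63], [-2.56, 2.56]. Speed limits (rad/s): [2.57, 2.57, 3.14, 3.14, 3.14, 3.14].

## Interface

Orientations are given as a rotation vector (axis times angle).
In Python, from bench import sensors, cams, arm gives the robot as it stands. The module is installed in compiled form; this text tells all that it offers.
- The arm moves only by the shell command python3 -m handwheel 'ROWS' [FORCE]. ROWS is JSON, a list of rows, each a list of 7 numbers: the shift along the world's x, y, z in mm, then the turn, a rotation vector about the world's x, y, z in degrees, then the closure in counts, from 0 (fully open) to 255 (shut). In form: [[dx, dy, dz, wx, wy, wz, grip], ...]. A call has 1 to 20 rows; each row shifts and turns the commanded pose from where the row before left it; what a row does not reach is not made up. A row lasts 1/10 s, in which the tool goes at most 50 mm and 8.59 degrees, less where a joint would pass 70% of its speed; a pose out of reach is approached as far as the arm can. A call with a gripper value outside its range is refused whole. The fingers move at their own pace and stop on an object; FORCE is the grip in N (left out, the last holds). Time passes only in rows, so rows that do not move let the fingers close. It gives the time, the measured TCP pose, the force, the opening and the grip force at its end, in the units of the state.
- sensors.sense(): the state, without advancing time (a new reading comes with each control period).
- cams.capture(name): name is "scene" or "top" or "wrist"; returns (picture, depth): 400x640x3 uint8, red, green, blue; 400x640 float32, m along the optical axis (not along the pixel's ray), 0 where there is no reading.
- cams.camera_info(name): a dict with "K" (3x3 intrinsics, pixels), "position" and "orientation" of the camera in the world; the wrist camera has in their place "mount" (4x4, takes a point from camera to tool coordinates, whose origin is the TCP and whose axes are the flange's). Camera axes: x right, y down, z forward; pixel columns grow to the right and rows downward; lengths in m; the calibration is good to about 2 mm. A picture is of the moment at which its call begins: read the wrist's pose just before it. camera_info takes no time and is no camera call.
- arm.hand_in(): hands the job in; it is judged then, once.
The state is a dict: "time": time; "joint_pos": joint angles; "joint_vel": joint speeds; "joint_torque": joint torques, N m; "tool_pos": TCP position; "tcp_rot": TCP orientation; "ft_force": force on the tool from outside, world axes, zero at the start; "torque": the same for the moment, N m; "width": finger opening in m; "grip_force": force on a finger pad.
Only numpy, scipy, OpenCV 4.12 (cv2) and the standard library are available. Lean on these libraries where they do the work, as an engineer would, in place of code of your own. Each camera call takes 0.05 s, during which the arm holds its last target. There are 200 camera calls.

## Task

Give the sample tubes in the block mixer a pulse mix, using the fingertips only: on the mixer's control deck gently push down the raised end of the rocker switch so that it tips fully over, then press the round key fully in (it stays in), and last press the wide bar fully down and keep it held down; finish while still holding the bar. The three controls may sit in any left-to-right order and must be worked in just this order; grasp and lift nothing, and leave the tubes and the loose things around the mixer where they are.

Things in the scene. Friction and masses are not known exactly. Their poses are not given: they have to be found in the camera images.
- mixer: white bench block mixer, fixed, 180 (x) x 220 (y) x 73 mm high; origin under its centre at table height; -x is its front. Front half: flat grey control deck, 71 mm above the table, with three controls 70 mm apart in a row 42 mm in front of the origin, all with black bezels and white caps. Rear half: aluminium block with six wells, three holding tubes.
- rocker_module: rocker switch module, black rectangular bezel 70 (x) x 44 (y) x 6 mm. Its origin is the centre of its black bezel's underside, on the control deck (70.7 mm above the table); its axes are parallel to the mixer's. The white rocker on it is 56 mm long (x) and 30 mm wide (y), pivots about a line parallel to y 10 mm above this origin, and has two flat faces in a shallow V.
- rocker (a joint): rocker angle in rad: 0 = off, near (-x, robot side) half raised by 0.36 rad and far half level; 0.36 = fully over, near half level (its face then 14 mm above the module's origin) and far half raised. No spring: it stays where it is left; about 3 to 5 N on the raised half moves it.
- rocker_press (a point): point to push down: on the face of the rocker's near half, 18 mm from the pivot (the raised half ends 28 mm from the pivot); moves with the rocker, about 21 mm above the module's origin when off and 14 mm when fully over
- key_module: round key module, black round bezel 42 mm across and 6 mm high. Its origin is the centre of its black bezel's underside, on the control deck (70.7 mm above the table); its axes are parallel to the mixer's. 
- key (a joint): push depth of the round key in m: 0 = out, 0.007 = fully in. No spring: about 4 N pushes it and it stays in.
- key_top (a point): centre of the top of the white round key, 24 mm across, 18 mm above the module's origin when out and 11 mm when fully in
- bar_module: bar module, black rectangular bezel 34 (x) x 58 (y) x 6 mm. Its origin is the centre of its black bezel's underside, on the control deck (70.7 mm above the table); its axes are parallel to the mixer's. 
- bar (a joint): push depth of the bar in m: 0 = up, 0.007 = fully down. Sprung: 2 N starts it, 5 N holds it fully down, and it comes back up when let go.
- bar_top (a point): centre of the top of the white bar, 22 (x) x 46 (y) mm, 18 mm above the module's origin when up and 11 mm when fully down
- tube_1: capped sample tube, 112 mm tall, 15 mm thick, cap 19 mm, loose, standing in a well of the mixer's block, its cap top 125 mm above the table; origin at its foot. Leave it alone.
- tube_2: capped sample tube, 112 mm tall, 15 mm thick, cap 19 mm, loose, standing in a well of the mixer's block, its cap top 125 mm above the table; origin at its foot. Leave it alone.
- tube_3: capped sample tube, 112 mm tall, 15 mm thick, cap 19 mm, loose, standing in a well of the mixer's block, its cap top 125 mm above the table; origin at its foot. Leave it alone.
- dropper: loose small white dropper bottle standing on the table left of the mixer, 26 x 26 x 80 mm; origin under its centre. Leave it alone.
- tube_flat: loose capped sample tube lying on the table left of the mixer's front, 112 mm long, 19 mm thick; origin under its middle. Leave it alone.

How it is judged:
On the way, in this order (a step that is already met when the one before it is completed fails the run):
1. the rocker is tipped fully over by the fingers (value of joint rocker above 0.27 rad and contact force between the fingers and rocker_module above 0.5 N), for 0.05 s.
2. the round key is pressed in by the fingers (value of joint key above 0.005 m and contact force between the fingers and key_module above 0.5 N), for 0.05 s.
3. the bar is pressed down by the fingers (value of joint bar above 0.005 m and contact force between the fingers and bar_module above 0.5 N), for 0.2 s.
At the end, for the whole second after the job is handed in: The rocker is over (beyond 0.27 of 0.36 rad), the round key is in (more than 5 of 7 mm), and the fingers hold the bar down (more than 5 of 7 mm, contact force above 0.5 N) (all of step 3 and value of joint rocker above 0.27 rad and value of joint key above 0.005 m); the arm keeps its last pose, push and grip.
It fails at once if the round key is pressed before the rocker is over (value of joint key above 0.003 m and value of joint rocker below 0.27 rad).
It fails at once if the bar is pressed before the rocker is over and the round key is in (value of joint bar above 0.003 m and (value of joint rocker below 0.27 rad or value of joint key below 0.005 m)).
It fails at once if a control is rammed with more than 60 N (contact force between the arm and rocker_module above 60 N or contact force between the arm and key_module above 60 N or contact force between the arm and bar_module above 60 N or contact force between the arm and mixer above 60 N).
It fails at once if a tube or loose thing is lifted, carried or knocked more than 25 mm away (distance of any of tube_1, tube_2, tube_3, dropper, tube_flat from where it was at the start of the episode above 0.025 m).
It also fails if it takes over 32 s, if anything falls off the work surface, if the arm or the gripper's body presses on something with over 40 N, if the wrist force passes 120 N, or if a joint passes its speed limit or range.

## Working session

There is one attempt and no reset: what is moved stays moved. The work goes in short steps, Python scripts to look and compute and a shell command to move; the robot and the scene stay as the last step left them, time stands still between calls to the robot, and variables do not carry over. Pictures are saved under pics/ and viewed, at most 10 in all, crops included, and the job is handed in when it is done.

```bash
mkdir -p pics && cat > h.py <<'E'
import numpy as np,cv2
from scipy.spatial.transform import Rotation as R
from bench import sensors,cams,arm
def grab(n,f):
    s=sensors.sense(); p,d=cams.capture(n); cv2.imwrite('pics/'+f,p[:,:,::-1]); np.savez('pics/'+n+'.npz',p=p,d=d); return s,p,d
def pose(n,s=None):
    i=cams.camera_info(n); K=np.array(i['K'])
    if n=='wrist':
        T=np.eye(4);T[:3,:3]=R.from_rotvec(s['tcp_rot']).as_matrix();T[:3,3]=s['tool_pos'];M=T@np.array(i['mount']);return K,M[:3,:3],M[:3,3]
    o=np.array(i['orientation']); 
    Rm=o if o.shape==(3,3) else (R.from_rotvec(o).as_matrix() if o.size==3 else R.from_quat(o).as_matrix())
    return K,Rm,np.array(i['position'])
def ray(uv,z,P):
    K,Rm,t=P; r=Rm@np.linalg.inv(K)@np.array([uv[0],uv[1],1.]); return t+r*(z-t[2])/r[2]
E
python3 - <<'E'
from h import *
s,_,_=grab('top','top1.png'); grab('scene','scene1.png')
print(s); print(cams.camera_info('top')); print(cams.camera_info('scene'))
E
```

```text
{'time': 0.0, 'joint_pos': array([-1.31303284e+00,  3.20306908e-01,  1.56569200e+00,  2.66623411e-05,
        1.25740571e+00, -1.99884122e-02]), 'joint_vel': array([-0.00076744, -0.00233887, -0.00041275,  0.00078202,  0.00048883,
       -0.00163451]), 'joint_torque': array([ 2.46539734e-03, -4.12453473e+01, -2.31972456e+01,  7.31600309e-02,
        4.57577000e-02, -1.44909723e-04]), 'tool_pos': array([ 0.15753592, -0.55242062,  0.19130668]), 'tcp_rot': array([-3.10956306e+00, -4.34628289e-01,  2.97863594e-04]), 'ft_force': array([-0.12968424, -0.21677525, -0.11656354]), 'torque': array([ 0.00837283, -0.03535024, -0.01207384]), 'grip_force': 0.0, 'width': 0.09076288990948363}
{'K': array([[436.83394167,   0.        , 324.36891905],
       [  0.        , 436.83394167, 202.79061181],
       [  0.        ,   0.        ,   1.        ]]), 'position': array([ 0.32484443, -0.03484053,  0.92358911]), 'orientation': array([-2.03767017,  2.18360655, -0.23393019])}
{'K': array([[470.88453351,   0.        , 319.87867781],
       [  0.        , 470.88453351, 196.85168283],
       [  0.        ,   0.        ,   1.        ]]), 'position': array([ 1.04824721, -0.45149937,  0.56268624]), 'orientation': array([-1.97312431, -1.00948667,  0.55668253])}
```

View pics/top1.png

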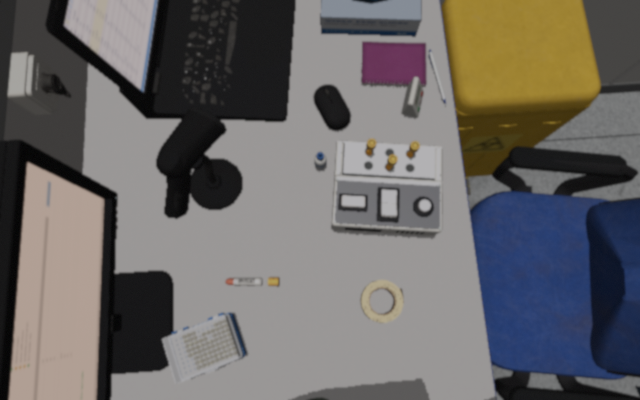

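View pics/scene1.png

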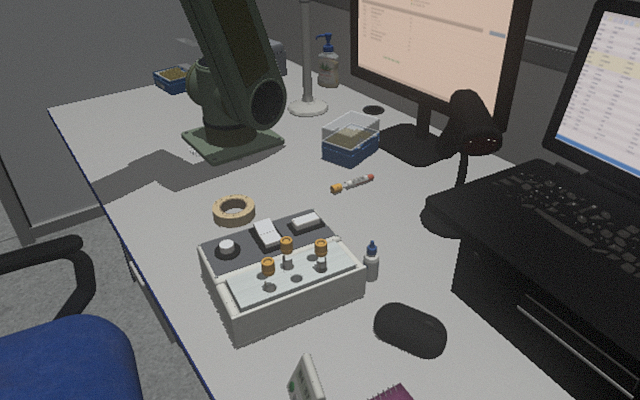

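The top view shows the mixer at about (387,187), with the bar at (352,201), the rocker at (389,203) and the key at (424,206), so left to right it is bar, rocker, key. The scene view shows the same order, and the rocker's near end is raised.

```bash
python3 - <<'E'
from h import *
f=np.load('pics/top.npz');p=f['p'];P=pose('top')
g=cv2.cvtColor(p,cv2.COLOR_RGB2GRAY)
m=np.zeros_like(g);m[184:226,335:440]=(g[184:226,335:440]>150)*255
n,l,st,c=cv2.connectedComponentsWithStats(m)
for i in range(1,n):
    if st[i,4]>60: print(st[i],c[i],ray(c[i],.0885,P).round(4))
h=cv2.cvtColor(p,cv2.COLOR_RGB2HSV)
pts=[ray(c[i],.0885,P) for i in range(1,n) if 120<st[i,4]<900]
pts.sort(key=lambda q:-q[1]); v=pts[0]-pts[-1]; print('yaw deg',np.degrees(np.arctan2(-v[0],v[1])),np.linalg.norm(v))
T=R.from_rotvec(sensors.sense()['tcp_rot']).as_matrix();print(T.round(3));print(cams.camera_info('wrist'))
E
```

```text
[382 190  15  25 350] [388.60857143 202.14571429] [ 0.4982 -0.1727  0.0885]
[342 196  23  11 215] [352.78604651 200.65116279] [ 0.506  -0.103   0.0885]
[420 200  10  11  86] [424.40697674 204.80232558] [ 0.4881 -0.2419  0.0885]
yaw deg -6.410074430014857 0.07011663596715098
[[ 0.962  0.274 -0.   ]
 [ 0.274 -0.962  0.001]
 [ 0.    -0.002 -1.   ]]
{'K': array([[317.85028927,   0.        , 316.99880751],
       [  0.        , 317.85028927, 201.45686538],
       [  0.        ,   0.        ,   1.        ]]), 'mount': array([[ 1.47098225e-05, -9.55138519e-01, -2.96159431e-01,
         8.49879997e-02],
       [ 9.99999710e-01, -2.11508929e-04,  7.31802269e-04,
         4.68639066e-06],
       [-7.61612900e-04, -2.96159356e-01,  9.55138239e-01,
        -1.94513358e-01],
       [ 0.00000000e+00,  0.00000000e+00,  0.00000000e+00,
         1.00000000e+00]])}
```

```bash
python3 -m handwheel '[[0,0,25,0,0,0,255],[0,0,25,0,0,0,255],[10,10,20,0,0,0,255],[20,26,0,0,0,-6,255],[20,26,0,0,0,-6,255],[20,26,0,0,0,-6,255],[20,26,0,0,0,-5,255],[20,26,0,0,0,0,255],[20,26,0,0,0,0,255],[20,26,0,0,0,0,255],[20,26,0,0,0,0,255],[20,26,0,0,0,0,255],[20,26,0,0,0,0,255],[20,26,0,0,0,0,255],[20,26,0,0,0,0,255],[20,26,0,0,0,0,255],[20,26,0,0,0,0,255],[0,16,0,0,0,0,255],[0,0,0,0,0,0,255],[0,0,0,0,0,0,255]]' 10 && python3 - <<'E'
from h import *
s,p,d=grab('wrist','w1.png'); print(s['tool_pos'],s['width'],R.from_rotvec(s['tcp_rot']).as_matrix().round(3)); np.save('pics/w1pose.npy',np.r_[s['tool_pos'],s['tcp_rot']])
E
```

```text
time: 2.1
tool_pos: [0.4474, -0.1631, 0.2619]
tcp_rot: [3.135, -0.193, -0.001]
ft_force: [1.2, 0.6, 0.4]
width: 0.0004
grip_force: 0.0
[ 0.44743472 -0.16312893  0.26193498] 0.00037008586147948554 [[ 0.992 -0.123 -0.001]
 [-0.123 -0.992 -0.001]
 [-0.001  0.001 -1.   ]]
```

View pics/w1.png

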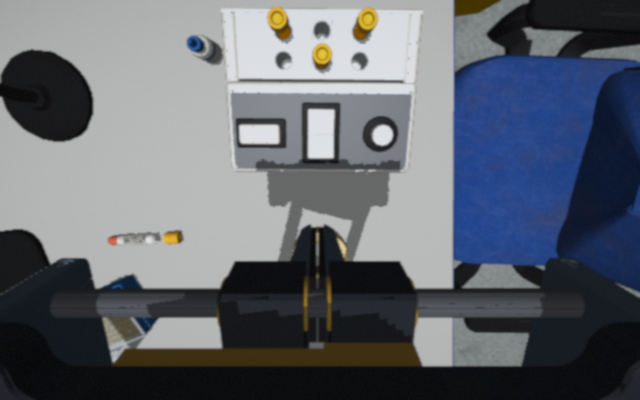

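The wrist view shows the mixer square to the tool, with the bar at (259,133), the rocker at (321,133) and the key at (382,134). The closed fingertips are near (318,235).

```bash
python3 - <<'E'
from h import *
q=np.load('pics/w1pose.npy');s={'tool_pos':q[:3],'tcp_rot':q[3:]};P=pose('wrist',s)
p=np.load('pics/wrist.npz')['p'];g=cv2.cvtColor(p,cv2.COLOR_RGB2GRAY)
m=np.zeros_like(g);m[98:162,233:408]=(g[98:162,233:408]>170)*255
b=np.zeros_like(g);b[98:162,233:408]=(g[98:162,233:408]<50)*255
A=R.from_rotvec(q[3:]).as_matrix()
for nm,k,z in(('cap',m,.0885),('bez',b,.0765)):
    for c in cv2.findContours(k,cv2.RETR_EXTERNAL,cv2.CHAIN_APPROX_NONE)[0]:
        if cv2.contourArea(c)<150: continue
        r=cv2.boundingRect(c); ctr=np.array([r[0]+(r[2]-1)/2,r[1]+(r[3]-1)/2]); w=ray(ctr,z,P)
        print(nm,r,ctr,w.round(4),'in tool',((w-q[:3])@A*1000).round(1))
E
```

```text
cap (373, 125, 20, 20) [382.5 134.5] [ 0.4885 -0.2434  0.0885] in tool [ 50.7  74.6 173.4]
cap (239, 125, 40, 19) [258.5 134. ] [ 0.5064 -0.1036  0.0885] in tool [ 51.3 -66.5 173.4]
cap (308, 109, 26, 49) [320.5 133. ] [ 0.4988 -0.1736  0.0885] in tool [ 52.4   4.  173.4]
bez (364, 117, 33, 34) [380.  133.5] [ 0.4886 -0.2429  0.0765] in tool [ 50.7  74.  185.4]
```

```bash
python3 -m handwheel '[[14,-4,-15,0,0,0,255],[14,-4,-25,0,0,0,255],[0,0,-25,0,0,0,255],[0,0,-25,0,0,0,255],[0,0,-25,0,0,0,255],[0,0,-17,0,0,0,255],[0,0,-5,0,0,0,255],[0,0,0,0,0,0,255],[0,0,0,0,0,0,255],[0,0,0,0,0,0,255]]'
```

```text
time: 3.15
tool_pos: [0.4764, -0.1715, 0.1263]
tcp_rot: [3.135, -0.195, 0.004]
ft_force: [-0.2, 0.2, -0.0]
width: 0.0006
grip_force: 0.0
```

```bash
python3 -m handwheel '[[0,0,-3,0,0,0,255],[0,0,-3,0,0,0,255],[0,0,-3,0,0,0,255],[0,0,-2,0,0,0,255],[0,0,-2,0,0,0,255],[0,0,-2,0,0,0,255],[0,0,-2,0,0,0,255],[0,0,-2,0,0,0,255],[0,0,0,0,0,0,255]]'
```

```text
time: 4.05
tool_pos: [0.4755, -0.1709, 0.1059]
tcp_rot: [-3.136, 0.194, 0.001]
ft_force: [-0.6, 0.0, 0.8]
width: 0.0006
grip_force: 0.0
```

```bash
python3 -m handwheel '[[0,0,-1,0,0,0,255],[0,0,-1,0,0,0,255],[0,0,-1,0,0,0,255],[0,0,0,0,0,0,255]]'; python3 -m handwheel '[[0,0,-1,0,0,0,255],[0,0,-1,0,0,0,255],[0,0,0,0,0,0,255],[0,0,0,0,0,0,255]]'
```

```text
time: 4.45
tool_pos: [0.4756, -0.1709, 0.1031]
tcp_rot: [-3.136, 0.194, 0.0]
ft_force: [-1.3, 0.4, -0.2]
width: 0.0004
grip_force: 0.0
time: 4.85
tool_pos: [0.4757, -0.171, 0.1011]
tcp_rot: [3.136, -0.194, -0.0]
ft_force: [-0.3, -0.0, 0.0]
width: 0.0004
grip_force: 0.0
```

```bash
python3 - <<'E'
from h import *
grab('scene','s2.png');p=np.load('pics/scene.npz')['p'][170:300,180:360,::-1]
cv2.imwrite('pics/s2c.png',cv2.resize(p,None,fx=4,fy=4,interpolation=cv2.INTER_CUBIC))
E
```

```text
(no output)
```

View pics/s2c.png

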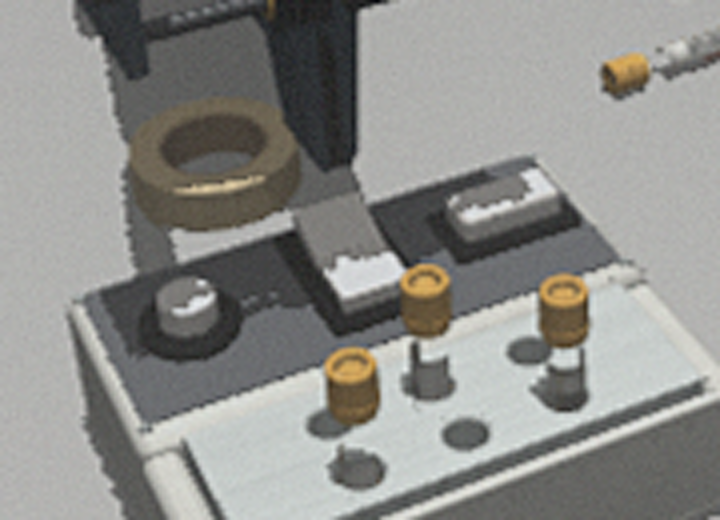

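The crop shows the fingertip bottom near (335,165), on the robot side of the rocker's raised end at about (335,210), and apparently not touching it. I'll check this by projecting known points into the scene view.

```bash
python3 - <<'E'
from h import *
K,Rm,t=pose('scene')
def pr(w): c=Rm.T@(np.array(w)-t); u=K@c/c[2]; return ((u[:2]-[180,170])*4).round(0), c[2].round(3)
s=sensors.sense();q=s['tool_pos'];print(q)
A=R.from_rotvec(s['tcp_rot']).as_matrix()
for n,w in dict(tip=q+A@[0,0,.017],tcp=q,tipfar=q+A@[.016,0,.017],key=[.4885,-.243,.0887],bar=[.506,-.1035,.0887],rock=[.498,-.173,.084],rocknear=[.470,-.170,.095]).items(): print(n,pr(w))
d=np.load('pics/scene.npz')['d']
for n,uv in dict(tip=(335,155),tip2=(345,120),rk=(335,225),bar=(490,195),key=(190,290)).items():
    x=180+uv[0]/4;y=170+uv[1]/4;z=d[int(y),int(x)];print(n,z,(t+Rm@np.linalg.inv(K)@np.array([x,y,1])*z).round(4))
E
```

```text
[ 0.47571977 -0.17098674  0.10120014]
tip (array([331., 222.]), np.float64(0.79))
tcp (array([328., 189.]), np.float64(0.78))
tipfar (array([346., 243.]), np.float64(0.778))
key (array([187., 295.]), np.float64(0.745))
bar (array([505., 191.]), np.float64(0.799))
rock (array([354., 251.]), np.float64(0.774))
rocknear (array([324., 194.]), np.float64(0.788))
tip 0.75467217 [ 0.4901 -0.1733  0.1278]
tip2 0.74746555 [ 0.4915 -0.1681  0.1435]
rk 0.7780537 [ 0.4858 -0.1743  0.0903]
bar 0.79582554 [ 0.5052 -0.1104  0.0891]
key 0.74579626 [ 0.4874 -0.2412  0.0894]
```

The image puts the shut fingertips about 25 mm higher than the nominal 17 mm offset implies, so nothing has been touched yet. I'll go down in small, force-checked steps.

```bash
python3 - <<'E'
from h import *
q=np.load('pics/w1pose.npy')
s,p,d=grab('wrist','w2.png');K,Rm,t=pose('wrist',s);M=np.array(cams.camera_info('wrist')['mount'])
for x in (310,326):
  for y in range(225,262,4):
    z=d[y,x];c=np.linalg.inv(K)@np.array([x,y,1])*z;print(x,y,(M[:3,:3]@c+M[:3,3]).round(3),p[y,x])
E
python3 -m handwheel '[[0,0,-2,0,0,0,255],[0,0,-2,0,0,0,255],[0,0,-2,0,0,0,255],[0,0,-2,0,0,0,255],[0,0,-2,0,0,0,255],[0,0,0,0,0,0,255]]'
```

```text
310 225 [ 0.018 -0.004 -0.025] [82 82 84]
310 229 [ 0.018 -0.004 -0.03 ] [35 39 43]
310 233 [ 0.017 -0.004 -0.034] [22 26 30]
310 237 [ 0.014 -0.004 -0.033] [20 23 28]
310 241 [ 0.017 -0.004 -0.044] [18 22 27]
310 245 [ 0.017 -0.004 -0.049] [17 21 27]
310 249 [ 0.017 -0.004 -0.053] [17 21 23]
310 253 [ 0.017 -0.004 -0.058] [16 18 22]
310 257 [ 0.017 -0.003 -0.062] [16 19 20]
310 261 [ 0.017 -0.003 -0.067] [15 17 20]
326 225 [ 0.019  0.005 -0.025] [75 76 77]
326 229 [ 0.018  0.005 -0.03 ] [23 29 36]
326 233 [ 0.018  0.005 -0.037] [24 30 37]
326 237 [ 0.019  0.004 -0.043] [25 30 35]
326 241 [ 0.018  0.004 -0.046] [23 28 34]
326 245 [ 0.018  0.004 -0.051] [23 30 35]
326 249 [ 0.018  0.004 -0.055] [21 27 33]
326 253 [ 0.018  0.004 -0.06 ] [20 26 32]
326 257 [ 0.018  0.004 -0.065] [23 29 35]
326 261 [ 0.018  0.004 -0.068] [22 26 32]
time: 5.55
tool_pos: [0.4755, -0.1709, 0.0908]
tcp_rot: [-3.135, 0.194, 0.001]
ft_force: [-0.2, 0.2, 0.3]
width: 0.0007
grip_force: 0.0
```

```bash
python3 - <<'E'
from h import *
d=np.load('pics/wrist.npz')['d'];K=np.array(cams.camera_info('wrist')['K']);M=np.array(cams.camera_info('wrist')['mount'])
for x,y in ((260,275),(260,300),(260,320),(380,275),(380,300),(60,300),(60,270),(580,300),(320,385)):
    z=d[y,x];print(x,y,(M[:3,:3]@(np.linalg.inv(K)@np.array([x,y,1])*z)+M[:3,3]).round(3))
E
python3 -m handwheel '[[0,0,-2,0,0,0,255],[0,0,-2,0,0,0,255],[0,0,-2,0,0,0,255],[0,0,-2,0,0,0,255],[0,0,-2,0,0,0,255],[0,0,0,0,0,0,255]]'
```

```text
260 275 [ 0.039 -0.016 -0.116]
260 300 [ 0.038 -0.014 -0.127]
260 320 [ 0.032 -0.015 -0.125]
380 275 [ 0.039  0.017 -0.116]
380 300 [ 0.039  0.015 -0.127]
60 300 [ 0.032 -0.072 -0.118]
60 270 [ 0.038 -0.075 -0.112]
580 300 [ 0.033  0.073 -0.119]
320 385 [ 0.026  0.    -0.14 ]
time: 6.15
tool_pos: [0.4755, -0.1709, 0.0808]
tcp_rot: [-3.136, 0.194, 0.001]
ft_force: [0.0, -0.1, 0.2]
width: 0.0004
grip_force: 0.0
```

View pics/w2.png

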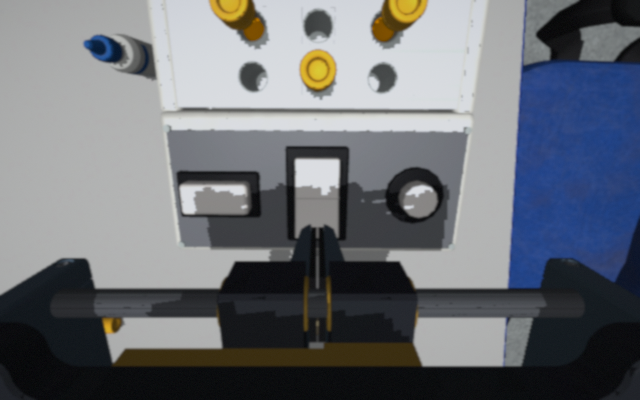

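The wrist view shows the closed fingertips at about (318,228), lined up with the rocker's near end at (318,235). The gripper geometry sits about 40 mm further back than the reported TCP, so I expect contact near TCP z = 0.072.

```bash
python3 -m handwheel '[[0,0,-2,0,0,0,255],[0,0,-2,0,0,0,255],[0,0,-2,0,0,0,255],[0,0,0,0,0,0,255]]';  python3 -m handwheel '[[0,0,-1,0,0,0,255],[0,0,-1,0,0,0,255],[0,0,-1,0,0,0,255],[0,0,0,0,0,0,255]]'; python3 -m handwheel '[[0,0,-1,0,0,0,255],[0,0,-1,0,0,0,255],[0,0,0,0,0,0,255]]'
```

```text
time: 6.55
tool_pos: [0.4755, -0.1709, 0.0748]
tcp_rot: [-3.136, 0.194, 0.001]
ft_force: [0.0, 1.3, 0.3]
width: 0.0006
grip_force: 0.0
time: 6.95
tool_pos: [0.4757, -0.171, 0.0723]
tcp_rot: [3.135, -0.194, 0.0]
ft_force: [0.0, -0.4, 1.3]
width: 0.0004
grip_force: 0.6
time: 7.25
tool_pos: [0.4749, -0.1709, 0.0701]
tcp_rot: [-3.136, 0.194, 0.002]
ft_force: [-2.8, 0.4, 3.7]
width: 0.0003
grip_force: 1.9
```

Contact came at TCP z of about 0.072, as predicted. I'll keep pushing until the force jumps at the stop.

```bash
python3 -m handwheel '[[0,0,-1,0,0,0,255],[0,0,-1,0,0,0,255],[0,0,-1,0,0,0,255],[0,0,0,0,0,0,255]]';  python3 -m handwheel '[[0,0,-1,0,0,0,255],[0,0,-1,0,0,0,255],[0,0,0,0,0,0,255]]'; python3 -m handwheel '[[0,0,-1,0,0,0,255],[0,0,0,0,0,0,255]]'
```

```text
time: 7.65
tool_pos: [0.4757, -0.1709, 0.0669]
tcp_rot: [-3.136, 0.194, 0.0]
ft_force: [-1.8, 0.7, 2.1]
width: 0.0004
grip_force: 1.1
time: 7.95
tool_pos: [0.4758, -0.171, 0.065]
tcp_rot: [3.136, -0.194, 0.0]
ft_force: [-1.4, -0.5, 1.6]
width: 0.0001
grip_force: 0.8
time: 8.15
tool_pos: [0.4759, -0.171, 0.0641]
tcp_rot: [3.135, -0.194, 0.001]
ft_force: [-1.1, -0.5, 1.2]
width: 0.0007
grip_force: 0.9
```

```bash
python3 -m handwheel '[[0,0,-1,0,0,0,255],[0,0,0,0,0,0,255]]';  python3 -m handwheel '[[0,0,-1,0,0,0,255],[0,0,0,0,0,0,255]]'; python3 -m handwheel '[[0,0,-1,0,0,0,255],[0,0,0,0,0,0,255]]'
```

```text
time: 8.35
tool_pos: [0.4758, -0.171, 0.0632]
tcp_rot: [3.135, -0.194, 0.0]
ft_force: [-1.7, -0.3, 2.5]
width: 0.0006
grip_force: 1.4
time: 8.55
tool_pos: [0.4759, -0.171, 0.0631]
tcp_rot: [3.135, -0.194, 0.001]
ft_force: [-4.1, 1.3, 8.5]
width: 0.0003
grip_force: 4.8
time: 8.75
tool_pos: [0.4759, -0.171, 0.063]
tcp_rot: [3.135, -0.194, 0.002]
ft_force: [-5.8, 2.2, 16.3]
width: 0.0004
grip_force: 8.1
```

The force jumped at the stop (TCP z = 0.063). Next I'll lift, confirm by picture, and move over the key.

```bash
python3 -m handwheel '[[0,0,10,0,0,0,255],[0,0,20,0,0,0,255],[0,0,20,0,0,0,255],[4,-24,0,0,0,0,255],[4,-24,0,0,0,0,255],[5,-24,0,0,0,0,255],[0,0,0,0,0,0,255],[0,0,0,0,0,0,255]]' && python3 - <<'E'
from h import *
s,p,d=grab('wrist','w3.png');grab('scene','s3.png');f=np.load('pics/scene.npz')['p'][170:300,180:360,::-1]
a=cv2.resize(f,None,fx=3,fy=3,interpolation=cv2.INTER_CUBIC);b=cv2.resize(p[60:270,160:520,::-1],(540,315))
cv2.imwrite('pics/c3.png',np.vstack([a[:280],b]));print(s['tool_pos'])
K,Rm,t=pose('wrist',s);P=(K,Rm,t)
# depth profile along rocker x axis and key top
ax=np.array([.992,-.123,0]);c0=np.array([.498,-.173,.09])
for k in (-24,-18,-12,-6,6,12,18,24):
    w=c0+ax*k/1000;c=Rm.T@(w-t);u=K@c/c[2];i,j=int(u[0]),int(u[1]);z=d[j,i];print(k,(t+Rm@np.linalg.inv(K)@np.array([i,j,1])*z).round(4))
E
```

```text
time: 9.55
tool_pos: [0.4888, -0.243, 0.1109]
tcp_rot: [-3.135, 0.196, -0.0]
ft_force: [-0.5, 0.1, 0.4]
width: 0.0007
grip_force: 0.0
[ 0.48881214 -0.24296653  0.11086672]
-24 [ 0.474  -0.1687  0.0879]
-18 [ 0.4787 -0.1691  0.0857]
-12 [ 0.4849 -0.1699  0.0867]
-6 [ 0.4913 -0.1705  0.0866]
6 [ 0.5042 -0.1737  0.0904]
12 [ 0.5109 -0.1752  0.0928]
18 [ 0.5169 -0.1759  0.093 ]
24 [ 0.523  -0.1769  0.0943]
```

View pics/c3.png

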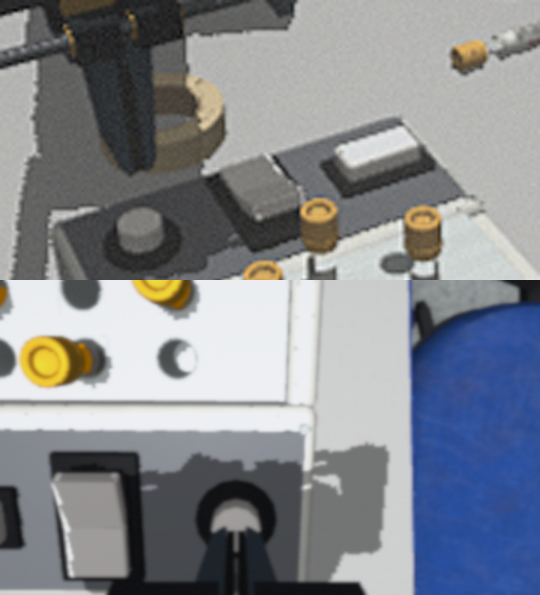

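The rocker is over: its near half is level and its far half raised. The fingers are above the round key, at (235,520) in the lower part.

```bash
python3 -m handwheel '[[0,0,-20,0,0,0,255],[0,0,-15,0,0,0,255],[0,0,-4,0,0,0,255],[0,0,-2,0,0,0,255],[0,0,-2,0,0,0,255],[0,0,0,0,0,0,255]]';  python3 -m handwheel '[[0,0,-2,0,0,0,255],[0,0,-1,0,0,0,255],[0,0,-1,0,0,0,255],[0,0,0,0,0,0,255]]'; python3 -m handwheel '[[0,0,-1,0,0,0,255],[0,0,-1,0,0,0,255],[0,0,0,0,0,0,255]]'
```

```text
time: 10.25
tool_pos: [0.489, -0.2429, 0.0686]
tcp_rot: [3.135, -0.194, 0.001]
ft_force: [0.6, -0.2, -0.6]
width: 0.0005
grip_force: 0.0
time: 10.65
tool_pos: [0.4893, -0.2432, 0.0646]
tcp_rot: [3.135, -0.194, 0.002]
ft_force: [0.3, 0.5, 4.9]
width: 0.0004
grip_force: 1.9
time: 10.95
tool_pos: [0.4892, -0.2432, 0.0622]
tcp_rot: [3.135, -0.194, 0.002]
ft_force: [2.0, -0.1, 3.2]
width: 0.0005
grip_force: 1.5
```

```bash
python3 -m handwheel '[[0,0,-1,0,0,0,255],[0,0,-1,0,0,0,255],[0,0,0,0,0,0,255]]';  python3 -m handwheel '[[0,0,-1,0,0,0,255],[0,0,0,0,0,0,255]]'; python3 -m handwheel '[[0,0,-1,0,0,0,255],[0,0,0,0,0,0,255]]'
```

```text
time: 11.25
tool_pos: [0.4891, -0.2432, 0.0602]
tcp_rot: [3.135, -0.194, 0.001]
ft_force: [1.9, -1.2, 4.3]
width: 0.0003
grip_force: 1.6
time: 11.45
tool_pos: [0.4892, -0.2432, 0.06]
tcp_rot: [3.135, -0.194, 0.002]
ft_force: [1.3, 0.3, 7.6]
width: 0.0008
grip_force: 4.3
time: 11.65
tool_pos: [0.4892, -0.2432, 0.0599]
tcp_rot: [3.135, -0.194, 0.002]
ft_force: [0.1, 1.8, 14.2]
width: 0.0002
grip_force: 7.0
```

The key is fully in. Next I'll lift, cross over to the bar, and stop just above it.

```bash
python3 -m handwheel '[[0,0,10,0,0,0,255],[0,0,20,0,0,0,255],[0,0,20,0,0,0,255],[3,28,0,0,0,0,255],[3,28,0,0,0,0,255],[3,28,0,0,0,0,255],[4,28,0,0,0,0,255],[4,28,0,0,0,0,255],[0,0,0,0,0,0,255],[0,0,-20,0,0,0,255],[0,0,-13,0,0,0,255],[0,0,-2,0,0,0,255],[0,0,0,0,0,0,255]]' && python3 - <<'E'
from h import *
grab('scene','s4.png');f=np.load('pics/scene.npz')['p'][170:300,180:360,::-1]
cv2.imwrite('pics/c4.png',cv2.resize(f,None,fx=4,fy=4,interpolation=cv2.INTER_CUBIC))
E
```

```text
time: 12.95
tool_pos: [0.5048, -0.1035, 0.0727]
tcp_rot: [3.135, -0.195, -0.004]
ft_force: [-1.4, 0.2, 0.0]
width: 0.0003
grip_force: 0.0
```

View pics/c4.png

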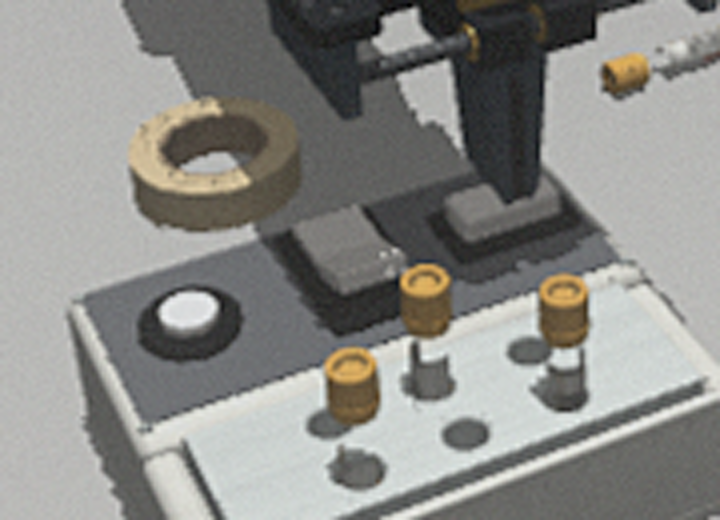

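The key at (190,312) is in, the rocker at (345,255) is over, and the fingers are above the bar at (505,200). Now I'll press the bar.

```bash
python3 -m handwheel '[[0,0,-2,0,0,0,255],[0,0,-2,0,0,0,255],[0,0,-2,0,0,0,255],[0,0,-1,0,0,0,255],[0,0,-1,0,0,0,255],[0,0,0,0,0,0,255]]';  python3 -m handwheel '[[0,0,-1,0,0,0,255],[0,0,-1,0,0,0,255],[0,0,-1,0,0,0,255],[0,0,0,0,0,0,255]]'; python3 -m handwheel '[[0,0,-1,0,0,0,255],[0,0,-1,0,0,0,255],[0,0,0,0,0,0,255]]'
```

```text
time: 13.6
tool_pos: [0.5058, -0.1031, 0.0654]
tcp_rot: [3.135, -0.194, 0.001]
ft_force: [0.1, -0.3, 1.7]
width: 0.0002
grip_force: 1.4
time: 14.0
tool_pos: [0.5058, -0.1031, 0.0622]
tcp_rot: [3.135, -0.194, 0.001]
ft_force: [-0.3, -1.5, 3.8]
width: 0.0006
grip_force: 2.0
time: 14.3
tool_pos: [0.5058, -0.1031, 0.0603]
tcp_rot: [3.135, -0.194, 0.001]
ft_force: [0.1, -1.2, 5.7]
width: 0.0004
grip_force: 2.5
```

```bash
python3 -m handwheel '[[0,0,-1,0,0,0,255],[0,0,-1,0,0,0,255],[0,0,0,0,0,0,255],[0,0,0,0,0,0,255],[0,0,0,0,0,0,255],[0,0,0,0,0,0,255]]'
```

```text
time: 14.9
tool_pos: [0.5059, -0.1031, 0.06]
tcp_rot: [3.135, -0.194, 0.002]
ft_force: [-3.8, -0.9, 16.3]
width: 0.0006
grip_force: 8.4
```

The bar is at its stop with about 16 N on it, so I'll hand in while holding it down.

```bash
python3 -c "from bench import arm; print(arm.hand_in())"
```

```text
the job is handed in; nothing more can be done
None
```

Job handed in, verdict not shown: the rocker was tipped over, then the key pressed in, then the bar pressed to its stop and held with about 16 N, and no touch on the tubes or loose things was seen.

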